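# Load a lens into the bench loupe and twist its lock ring home

### The job

On the jewellery bench, put the smaller of the two brass lenses, tube upwards, down into the upright loupe barrel without letting it fall more than a few centimetres. Then drop the winged lock ring over it with its lugs through the two slots in the barrel's rim, and twist the ring clockwise (seen from above) by about 65 degrees so that the lugs are locked under the rim. Leave the ring fully down and let go; leave the bigger lens where it stands.

Things in the scene. Friction and masses are not known exactly. Their poses are not given: they have to be found in the camera images.
- barrel: Fixed upright dark steel loupe barrel, 106 mm across on a 120 mm foot; origin centre of its underside, z up. Rim top at 51 mm. Inside, a 64 mm wide bore for the lens runs from 34 mm down to a floor at 10 mm; above it, under the rim lip, is a groove 11 mm high where the ring's lugs turn. Blocks in it allow only clockwise turning (over 90 degrees); lugs are under the lip from 30 degrees on.
- barrel_mouth (a point): Centre of the barrel's mouth, level with the rim's top, axes as the barrel. The bright rim lip is 6 mm thick with an opening 68 mm across; two slots 28 mm wide, opposite each other on the barrel's own +x and -x sides, widen it there to 94 mm.
- lens_center (a point): Centre (half-way up, 25 mm above its underside) of the smaller brass lens, loose, 0.16 kg, upright, z up: a round body 54 mm across, 26 mm high, lower edge tapered to 46 mm, then a tube 22 mm across, 24 mm high with glass on top; grip the tube. Seated in the barrel this point is 35 mm above the barrel's origin and the tube stands out of the mouth.
- ring_center (a point): Centre, 21.5 mm above the underside, of the loose aluminium lock ring, 0.15 kg, z up. From below: neck 56 mm across, 40 mm hole, at its foot two lugs 12 wide, 5 thick along its +x and -x, 82 tip to tip; flange 88 across, 14 to 19 mm up; two wings 40 long (along x, as the lugs), 24 high, outer faces at y = +-23: grip across both. Fully down (flange on rim) this is 58.5 mm above the barrel's origin.
- big_lens_center (a point): Centre of the bigger brass lens, a bystander of the same shape that does not fit: body 74 mm across and 32 mm high, tube 34 mm across and 26 mm high, 58 mm in all, this point 29 mm above its underside. To be left alone.

How it is judged:
By the outcome, as a careful person would: the job done as asked, in the order asked, and still so for the second after the job is handed in, with the robot touching nothing.
It also fails if it takes over 61 s, if anything falls off the work surface, if the arm or the gripper's body presses on something with over 40 N, if the wrist force passes 120 N, or if a joint passes its speed limit or range.

### The arm

A 6-joint arm with a two-finger parallel gripper is mounted at the origin on the work surface. World frame = base frame: x ahead of the robot, y to its left, z up, the work surface at z = 0. Lengths are in m, angles in rad, forces in N, time in s.
With the tool pointing down it reaches from about 0.3 to 0.775 m from the base axis. Payload 14.6 kg.
Tool frame: the origin (TCP) lies between the finger pads; the fingertips stand 17 mm ahead of it and the grasp point (between the pads) lies 2 mm behind it; y points along the fingers, z is the direction in which the jaws open and shut, and the axes are right-handed (so a half turn about y gives the same grasp; the last joint's range is limited). The gripper opens to 94 mm and grips with 3 to 60 N. Pads are 16 mm wide; open, the fingers measure 119 mm over their backs; the gripper's body (75 mm by 177 mm) begins 78 mm behind the grasp point.
Start: joints at [-1.33, 0.3, 1.521, -0, 1.321, -0.067], TCP at [0.167, -0.524, 0.222] pointing down, gripper open.
Joint ranges: [-3.03, 3.03], [-0.79, 2.21], [0.23, 2.52], [-1.04, 4.18], [0, 3.07], [-2.55, 2.55]. Speed limits (rad/s): [2.22, 2.22, 2.57, 3.14, 3.14, 3.14].

### API

Orientations are given as a unit quaternion [x, y, z, w].
In Python, from workcell import monitor, vision, ticket gives the robot as it stands.
- The arm moves only by the shell command python3 -m inch 'ROWS'. ROWS is JSON, a list of rows, each an object of numbers: "dx", "dy", "dz": the shift along the tool's x, y, z in m; "rx", "ry", "rz": the turn, a rotation vector about the tool's x, y, z in degrees; "gripper": the closure, from 0 (fully open) to 1 (shut). In form: [{"dx": .., "dy": .., "dz": .., "rx": .., "ry": .., "rz": .., "gripper": ..}, ...]. A call has 1 to 8 rows; each row is the pose to reach, as a shift and turn from the pose commanded when the call began, along the tool's axes at that moment; what a row does not reach only later rows make up. A row lasts 1/10 s, in which the tool goes at most 50 mm and 8.59 degrees, less where a joint would pass 70% of its speed; a pose out of reach is approached as far as the arm can. A call with a gripper value outside its range is refused whole. The fingers move at their own pace and stop on an object; the grip force is fixed at half the most. Time passes only in rows, so rows that repeat a pose let the fingers close. It gives the time, the measured TCP pose, the force and the opening at its end, in the units of the state.
- monitor.observe(): the state, without advancing time (a new reading comes with each control period).
- vision.get_image(name): name is "scene" or "top"; returns a dict with "img" (480x640x3 uint8, red, green, blue), "fx", "fy", "cx", "cy" (pixels), "dist" ([k1, k2, p1, p2, k3] as OpenCV has them; the pictures are not rectified), "R" (3x3) and "t" (3): a world point X has camera coordinates R X + t. Camera axes: x right, y down, z forward; pixel columns grow to the right and rows downward; lengths in m; the calibration is good to about 2 mm. A picture is of the moment at which its call begins. There is no depth.
- ticket.close_job(): hands the job in, once; it reports no verdict.
The state is a dict: "time": time; "joints": joint angles; "dq": joint speeds; "joint_torque": joint torques, N m; "ee_pos": TCP position; "tcp_rot": TCP orientation; "wrist_force": force on the tool from outside, world axes, zero at the start; "ft_torque": the same for the moment, N m; "finger_gap": finger opening in m.
Only numpy, scipy, OpenCV 4.12 (cv2) and the standard library are available. Lean on these libraries where they do the work, as an engineer would, in place of code of your own. Each camera call takes 0.05 s, during which the arm holds its last target. There are 200 camera calls.

## Working session

There is one attempt and no reset: what is moved stays moved. The work goes in short steps, Python scripts to look and compute and a shell command to move; the robot and the scene stay as the last step left them, time stands still between calls to the robot, and variables do not carry over. Pictures are saved under pics/ and viewed, about 8 in all and at most 12, crops included, and the job is handed in when it is done.

```bash
mkdir -p pics; ls; python3 - <<'E'
from workcell import monitor, vision
import cv2, numpy as np, pickle
s=monitor.observe(); print(s)
for n in ("scene","top"):
    d=vision.get_image(n); cv2.imwrite(f"pics/{n}0.png",d["img"][:,:,::-1]); pickle.dump(d,open(f"{n}.pkl","wb"))
    print(n,{k:np.round(v,3) for k,v in d.items() if k!="img"})
E
```

```text
pics
{'time': 0.0, 'joints': array([-1.32957504e+00,  3.00458918e-01,  1.52161035e+00, -3.77805771e-05,
        1.32071613e+00, -6.66092199e-02]), 'dq': array([-0.00040361, -0.00145278, -0.00141648,  0.00104082, -0.0006151 ,
        0.0019831 ]), 'joint_torque': array([ 3.29821614e-04, -5.31805229e+01, -3.52730477e+01,  7.07738986e-02,
        2.43594573e-02, -9.89643763e-05]), 'ee_pos': array([ 0.16656676, -0.52389842,  0.22188063]), 'tcp_rot': array([-0.10845823,  0.69916599, -0.69832806,  0.10835891]), 'wrist_force': array([-0.62186268,  0.41477462, -0.20318704]), 'ft_torque': array([-0.04585733,  0.08564289, -0.01098909]), 'finger_gap': 0.09372351972268464}
scene {'fx': np.float64(519.948), 'fy': np.float64(519.948), 'cx': np.float64(332.877), 'cy': np.float64(234.026), 'dist': array([-0.038,  0.   ,  0.   ,  0.   ,  0.   ]), 'R': array([[-0.082,  0.997, -0.013],
       [ 0.832,  0.061, -0.552],
       [-0.549, -0.056, -0.834]]), 't': array([ 0.061, -0.416,  1.197])}
top {'fx': np.float64(565.416), 'fy': np.float64(565.416), 'cx': np.float64(323.432), 'cy': np.float64(247.69), 'dist': array([-0.074,  0.   ,  0.   ,  0.   ,  0.   ]), 'R': array([[-0.028, -0.999, -0.025],
       [-0.997,  0.03 , -0.066],
       [ 0.067,  0.023, -0.997]]), 't': array([0.027, 0.565, 0.879])}
```

View pics/top0.png

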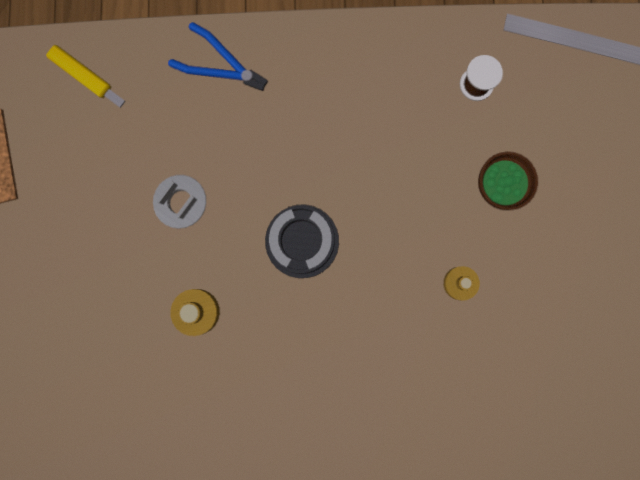

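View pics/scene0.png

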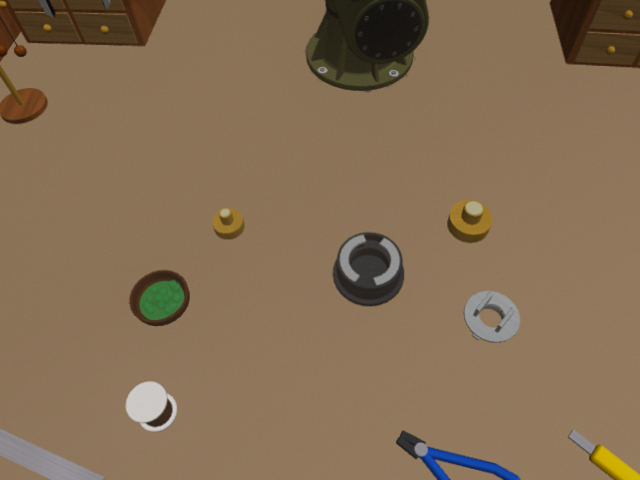

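Top view: barrel at about (302,241), ring (179,202), small lens (462,283, tube top 466,284) and big lens (194,313). Scene view: barrel (369,262), ring (492,316), small lens (228,221). I'll enlarge these.

```bash
python3 - <<'E'
import pickle,cv2,numpy as np
T={"top":[(302,241,80),(179,202,60),(462,283,40)],"scene":[(369,266,80),(492,316,64),(228,221,40)]}
rows=[]
for n,l in T.items():
    im=pickle.load(open(n+".pkl","rb"))["img"]; r=[]
    for u,v,w in l:
        h=w//2; c=cv2.resize(im[v-h:v+h,u-h:u+h],(264,264),interpolation=cv2.INTER_CUBIC)
        c=cv2.convertScaleAbs(c,alpha=1.3,beta=10)
        for k in range(0,w,10):   # ticks every 10 px
            p=int(k*264/w); 
            for a,b in(((p,0),(p,5)),((0,p),(5,p))): cv2.line(c,a,b,(255,0,0),1)
        cv2.putText(c,f"{u-h},{v-h}",(8,18),0,.4,(255,0,0),1)
        r.append(c)
    rows.append(np.hstack(r))
cv2.imwrite("pics/crops.png",np.vstack(rows)[:,:,::-1])
E
```

```text
(no output)
```

View pics/crops.png

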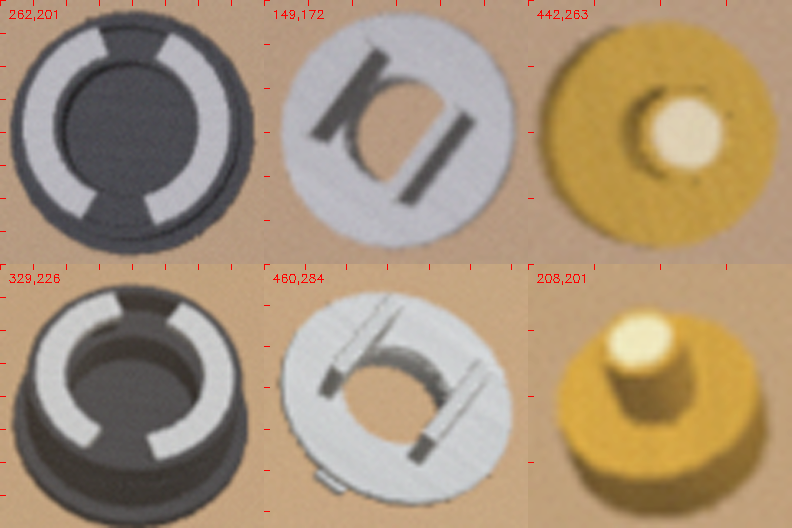

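```bash
cat > h.py <<'E'
import pickle,cv2,numpy as np
from scipy.spatial.transform import Rotation as Ro
def ray(d,uv,z):
    K=np.array([[d["fx"],0,d["cx"]],[0,d["fy"],d["cy"]],[0,0,1]])
    p=cv2.undistortPoints(np.array([[uv]],float),K,d["dist"])[0,0]
    c=-d["R"].T@d["t"]; r=d["R"].T@np.array([p[0],p[1],1]); return (c+r*(z-c[2])/r[2])[:2]
def proj(d,X):
    K=np.array([[d["fx"],0,d["cx"]],[0,d["fy"],d["cy"]],[0,0,1]])
    return cv2.projectPoints(np.asarray(X,float),cv2.Rodrigues(d["R"])[0],d["t"],K,d["dist"])[0][:,0]
def go(xyz,jaw=None):
    """shift in tool axes to TCP xyz; ry (deg) to bring jaw axis (mod 180) to world angle jaw (deg)"""
    from workcell import monitor
    s=monitor.observe(); R=Ro.from_quat(s["tcp_rot"]).as_matrix()
    d=R.T@(np.array(xyz)-s["ee_pos"]); a=np.degrees(np.arctan2(R[1,2],R[0,2]))
    print("t %.2f pos"%s["time"],s["ee_pos"].round(4),"j6 %.2f"%s["joints"][5],"gap %.4f"%s["finger_gap"],"F",s["wrist_force"].round(1),"jaw %.1f"%a,"down",R[:,1].round(3))
    print("dx,dy,dz",d.round(4))
    if jaw is not None: print("ry (+=cw)", round((a-jaw+90)%180-90,1))
E
python3 - <<'E'
from h import *
from scipy.optimize import minimize
T,S=[pickle.load(open(n+".pkl","rb")) for n in("top","scene")]
print("lens",ray(T,(466.1,283.15),.05),ray(S,(225.1,212.4),.05))
print("ring",ray(T,(179.45,201.4),.017),ray(S,(492,316.6),.017))
t=lambda x,y:(149+(x-264)/4.4,172+y/4.4)
for a,b in (((372,50),(312,133)),((388,60),(330,142)),((460,112),(398,198)),((475,122),(415,206))):
    e=ray(T,t(*a),.019)-ray(T,t(*b),.019); print("ring yaw",np.degrees(np.arctan2(e[1],e[0])),np.hypot(*e))
b0=ray(T,(300.2,240),.051); print("b0",b0)
def model(p):
    x,y,a=p; out=[]
    h0=np.arcsin(14/34);h1=np.arcsin(14/47)
    for s in(0,np.pi):
        A=np.linspace(h1,np.pi-h1,40);B=np.linspace(np.pi-h0,h0,40)
        ang=np.r_[A,B]+s+a; r=np.r_[.047*np.ones(40),.034*np.ones(40)]
        out.append(np.c_[x+r*np.cos(ang),y+r*np.sin(ang),.051*np.ones(80)])
    return out
def cost(p,views):
    c=0
    for d in views:
        P=[proj(d,X) for X in model(p)]; g=d["img"].min(2)
        m=np.zeros((480*4,640*4),np.uint8)
        cv2.fillPoly(m,[np.round((q+.5)*4*16).astype(np.int32) for q in P],255,shift=4)
        m=cv2.resize(m,(640,480),interpolation=cv2.INTER_AREA)/255.
        u,v=np.mean(np.vstack(P),0).astype(int); w=(slice(v-45,v+45),slice(u-45,u+45))
        gg=(d["img"][...,2][w].astype(float)); gg=np.clip((gg-90)/(170-90),0,1) # blue: background is tan
        yy,xx=np.mgrid[w]; near=np.zeros((480,640),np.uint8)
        cv2.fillPoly(near,[cv2.convexHull(np.vstack(P).astype(np.int32))],1); near=cv2.dilate(near,np.ones((3,3)))[w]
        c+=(near*(gg-m[w])**2).sum()
    return c
for v in([T],[S],[T,S]):
    r=min((minimize(cost,[*b0,a],args=(v,),method="Nelder-Mead",options=dict(initial_simplex=np.array([b0.tolist()+[a]]*4)+np.array([[0,0,0],[.006,0,0],[0,.006,0],[0,0,.15]]))) for a in(-.1,.1)),key=lambda r:r.fun)
    print("barrel",r.x[:2],np.degrees(r.x[2]),r.fun)
go([0.4,-.25,.15],0)
E
```

```text
lens [ 0.50285376 -0.20631511] [ 0.50409104 -0.20495536]
ring [0.64791435 0.24186197] [0.64980933 0.24232813]
ring yaw -37.02199005771824 0.0376960385916306
ring yaw -36.422773424526895 0.03694054476812324
ring yaw -37.013875226902506 0.038851597201486544
ring yaw -36.76591918315488 0.03780339208045351
b0 [0.57639122 0.04517267]
barrel [0.57885613 0.04617594] -6.523623762584263 214.30936508794693
barrel [0.57855697 0.0448963 ] -6.254490758888695 97.49714028258362
barrel [0.57849552 0.04551655] -6.209505525096274 331.1439909529989
t 0.10 pos [ 0.1666 -0.5239  0.2219] j6 -0.07 gap 0.0938 F [-0.2 -0.3  0.2] jaw -72.4 down [-0.     0.001 -1.   ]
dx,dy,dz [-0.3054  0.0721 -0.1903]
ry (+=cw) -72.4
```

Both views agree to within 2 mm: lens at (0.5035, -0.2057), ring at (0.649, 0.242) with yaw -36.8°, and barrel at (0.5786, 0.0455) with yaw -6.3°. Next I move above the lens.

```bash
python3 -c "
from h import *
go([0.5035,-0.2057,0.12],0)"
```

```text
t 0.10 pos [ 0.1666 -0.5239  0.2219] j6 -0.07 gap 0.0938 F [-0.2 -0.3  0.2] jaw -72.4 down [-0.     0.001 -1.   ]
dx,dy,dz [-0.4175  0.1022 -0.2011]
ry (+=cw) -72.4
```

```bash
python3 -m inch '[{"dx":-0.4175,"dy":0.102,"dz":-0.201,"ry":-72,"gripper":0.3},{"dx":-0.4175,"dy":0.102,"dz":-0.201,"ry":-72,"gripper":0.3},{"dx":-0.4175,"dy":0.102,"dz":-0.201,"ry":-72,"gripper":0.3},{"dx":-0.4175,"dy":0.102,"dz":-0.201,"ry":-72,"gripper":0.3},{"dx":-0.4175,"dy":0.102,"dz":-0.201,"ry":-72,"gripper":0.3},{"dx":-0.4175,"dy":0.102,"dz":-0.201,"ry":-72,"gripper":0.3},{"dx":-0.4175,"dy":0.102,"dz":-0.201,"ry":-72,"gripper":0.3},{"dx":-0.4175,"dy":0.102,"dz":-0.201,"ry":-72,"gripper":0.3}]'; python3 -c "
from h import *
go([0.5035,-0.2057,0.1],0)"
```

```text
t 0.10 pos [ 0.1666 -0.5239  0.2219] j6 -0.07 gap 0.0938 F [-0.2 -0.3  0.2] jaw -72.4 down [-0.     0.001 -1.   ]
dx,dy,dz [-0.4175  0.1222 -0.2011]
ry (+=cw) -72.4schema error: expected keys dx, dy, dz, rx, ry, rz, gripper
```

```bash
python3 -m inch '[{"dx":-0.4175,"dy":0.102,"dz":-0.201,"rx":0,"ry":-72,"rz":0,"gripper":0.3},{"dx":-0.4175,"dy":0.102,"dz":-0.201,"rx":0,"ry":-72,"rz":0,"gripper":0.3},{"dx":-0.4175,"dy":0.102,"dz":-0.201,"rx":0,"ry":-72,"rz":0,"gripper":0.3},{"dx":-0.4175,"dy":0.102,"dz":-0.201,"rx":0,"ry":-72,"rz":0,"gripper":0.3},{"dx":-0.4175,"dy":0.102,"dz":-0.201,"rx":0,"ry":-72,"rz":0,"gripper":0.3},{"dx":-0.4175,"dy":0.102,"dz":-0.201,"rx":0,"ry":-72,"rz":0,"gripper":0.3},{"dx":-0.4175,"dy":0.102,"dz":-0.201,"rx":0,"ry":-72,"rz":0,"gripper":0.3},{"dx":-0.4175,"dy":0.102,"dz":-0.201,"rx":0,"ry":-72,"rz":0,"gripper":0.3}]'; python3 -c "
from h import *
go([0.5035,-0.2057,0.1],0)"
```

```text
time: 0.9
ee_pos: [0.4518, -0.2543, 0.1359]
tcp_rot: [-0.486, 0.514, -0.514, 0.486]
wrist_force: [0.8, -0.6, -0.4]
finger_gap: 0.0659
t 0.90 pos [ 0.4518 -0.2543  0.1359] j6 -0.53 gap 0.0659 F [ 0.8 -0.6 -0.4] jaw -3.3 down [-0.  0. -1.]
dx,dy,dz [-0.0514  0.0359  0.0488]
ry (+=cw) -3.3
```

```bash
python3 -m inch '[{"dx":0,"dy":0,"dz":0,"rx":0,"ry":0,"rz":0,"gripper":0.3},{"dx":0,"dy":0,"dz":0,"rx":0,"ry":0,"rz":0,"gripper":0.3}]'; python3 -c "
from h import *
go([0.5035,-0.2057,0.1],0)"
```

```text
time: 1.1
ee_pos: [0.4509, -0.2553, 0.1359]
tcp_rot: [-0.484, 0.516, -0.515, 0.484]
wrist_force: [0.1, -0.6, 0.0]
finger_gap: 0.0659
t 1.10 pos [ 0.4509 -0.2553  0.1359] j6 -0.52 gap 0.0659 F [ 0.1 -0.6  0. ] jaw -3.5 down [-0.001  0.001 -1.   ]
dx,dy,dz [-0.0527  0.0359  0.0495]
ry (+=cw) -3.5
```

```bash
python3 -m inch '[{"dx":-0.0527,"dy":0.036,"dz":0.0495,"rx":0,"ry":0,"rz":0,"gripper":0.4},{"dx":-0.0527,"dy":0.036,"dz":0.0495,"rx":0,"ry":0,"rz":0,"gripper":0.4},{"dx":-0.0527,"dy":0.036,"dz":0.0495,"rx":0,"ry":0,"rz":0,"gripper":0.4},{"dx":-0.0527,"dy":0.036,"dz":0.0495,"rx":0,"ry":0,"rz":0,"gripper":0.4}]'; python3 - <<'E'
from h import *
go([0.5035,-0.2057,0.046],0)
from workcell import vision
o=[]
for n,(u,v) in(("top",(462,275)),("scene",(228,215))):
    im=vision.get_image(n)["img"]; o.append(cv2.resize(im[v-50:v+50,u-50:u+50],(400,400),interpolation=cv2.INTER_CUBIC))
cv2.imwrite("pics/a1.png",np.hstack(o)[:,:,::-1])
E
```

```text
time: 1.5
ee_pos: [0.5028, -0.2075, 0.1005]
tcp_rot: [-0.484, 0.516, -0.516, 0.483]
wrist_force: [-0.1, -0.4, 0.3]
finger_gap: 0.0564
t 1.50 pos [ 0.5028 -0.2075  0.1005] j6 -0.39 gap 0.0564 F [-0.1 -0.4  0.3] jaw -3.7 down [-0. -0. -1.]
dx,dy,dz [-0.0018  0.0545  0.0006]
ry (+=cw) -3.7
```

View pics/a1.png

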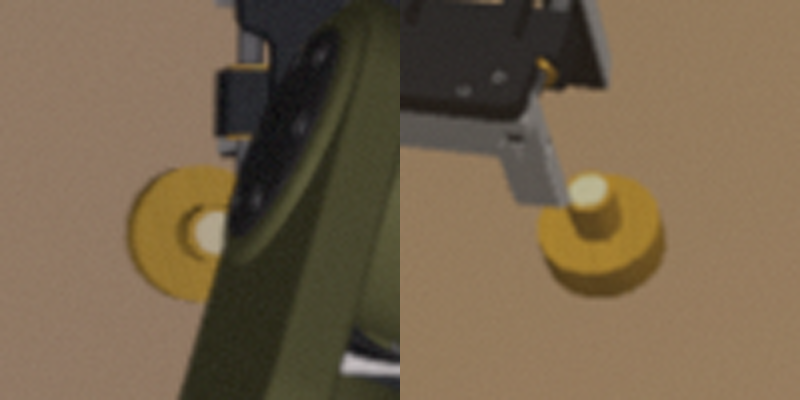

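The gripper hovers over the lens as expected, with the front finger above and in front of the tube in the scene view. Next I descend and grip the tube.

```bash
python3 -m inch '[{"dx":-0.002,"dy":0.03,"dz":0.001,"rx":0,"ry":0,"rz":0,"gripper":0.4},{"dx":-0.002,"dy":0.0545,"dz":0.001,"rx":0,"ry":0,"rz":0,"gripper":0.4},{"dx":-0.002,"dy":0.0545,"dz":0.001,"rx":0,"ry":0,"rz":0,"gripper":0.4},{"dx":-0.002,"dy":0.0545,"dz":0.001,"rx":0,"ry":0,"rz":0,"gripper":1},{"dx":-0.002,"dy":0.0545,"dz":0.001,"rx":0,"ry":0,"rz":0,"gripper":1},{"dx":-0.002,"dy":0.0545,"dz":0.001,"rx":0,"ry":0,"rz":0,"gripper":1},{"dx":-0.002,"dy":0.0545,"dz":0.001,"rx":0,"ry":0,"rz":0,"gripper":1},{"dx":-0.002,"dy":0.0545,"dz":0.001,"rx":0,"ry":0,"rz":0,"gripper":1}]'; python3 -c "
from h import *
go([0.5786,0.0455,0.17],0)"
```

```text
time: 2.4
ee_pos: [0.5047, -0.2047, 0.0464]
tcp_rot: [0.484, -0.515, 0.516, -0.484]
wrist_force: [-1.0, 0.2, 4.9]
finger_gap: 0.0213
t 2.40 pos [ 0.5047 -0.2047  0.0464] j6 -0.39 gap 0.0213 F [-1.   0.2  4.9] jaw -3.6 down [ 0. -0. -1.]
dx,dy,dz [-0.2543 -0.1236  0.0581]
ry (+=cw) -3.6
```

```bash
python3 -m inch '[{"dx":0,"dy":-0.05,"dz":0,"rx":0,"ry":0,"rz":0,"gripper":1},{"dx":0,"dy":-0.09,"dz":0,"rx":0,"ry":0,"rz":0,"gripper":1},{"dx":-0.05,"dy":-0.09,"dz":0.0115,"rx":0,"ry":0,"rz":0,"gripper":1},{"dx":-0.1,"dy":-0.09,"dz":0.023,"rx":0,"ry":0,"rz":0,"gripper":1},{"dx":-0.15,"dy":-0.09,"dz":0.035,"rx":0,"ry":0,"rz":0,"gripper":1},{"dx":-0.2,"dy":-0.09,"dz":0.046,"rx":0,"ry":0,"rz":0,"gripper":1},{"dx":-0.25,"dy":-0.09,"dz":0.057,"rx":0,"ry":0,"rz":0,"gripper":1},{"dx":-0.2543,"dy":-0.09,"dz":0.058,"rx":0,"ry":0,"rz":0,"gripper":1}]'; python3 - <<'E'
from h import *
go([0.5786,0.0455,0.058],0)
from workcell import vision
im=vision.get_image("scene")["img"]; cv2.imwrite("pics/a2.png",cv2.resize(im[140:320,270:470],(800,600)[:1]+(720,))[:600,:,::-1])
E
```

```text
time: 3.2
ee_pos: [0.5789, 0.05, 0.1358]
tcp_rot: [-0.485, 0.515, -0.514, 0.485]
wrist_force: [0.1, -0.9, -1.9]
finger_gap: 0.0214
t 3.20 pos [0.5789 0.05   0.1358] j6 0.08 gap 0.0214 F [ 0.1 -0.9 -1.9] jaw -3.4 down [-0.     0.001 -1.   ]
dx,dy,dz [0.0045 0.0778 0.    ]
ry (+=cw) -3.4
```

View pics/a2.png

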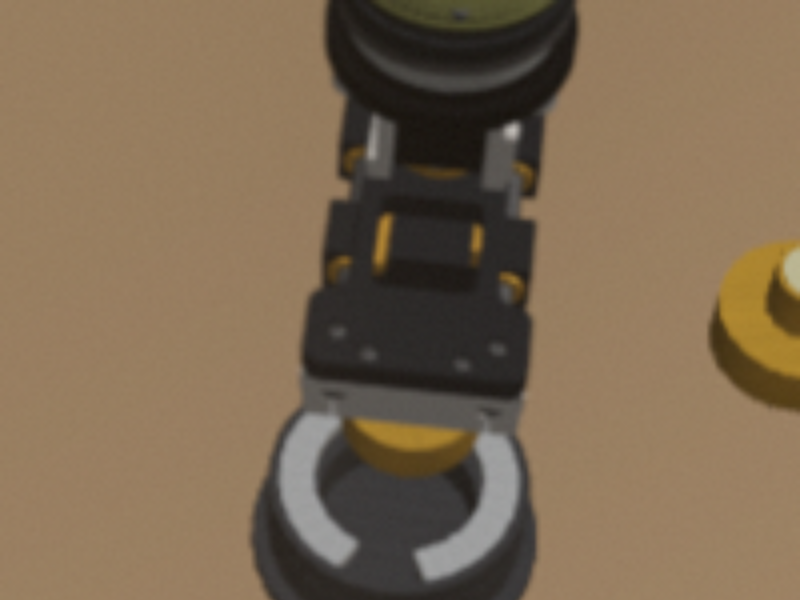

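The lens hangs level above the mouth. I'll centre it and lower it to just over the rim.

```bash
python3 -m inch '[{"dx":0.002,"dy":0,"dz":0,"rx":0,"ry":0,"rz":0,"gripper":1},{"dx":0.002,"dy":0.03,"dz":0,"rx":0,"ry":0,"rz":0,"gripper":1},{"dx":0.002,"dy":0.03,"dz":0,"rx":0,"ry":0,"rz":0,"gripper":1}]'; python3 -c "
from h import *
go([0.5786,0.0455,0.058],0)"
```

```text
time: 3.55
ee_pos: [0.5764, 0.0418, 0.103]
tcp_rot: [-0.485, 0.517, -0.515, 0.482]
wrist_force: [-0.4, 0.5, -2.1]
finger_gap: 0.0214
t 3.55 pos [0.5764 0.0418 0.103 ] j6 0.07 gap 0.0214 F [-0.4  0.5 -2.1] jaw -3.7 down [-0.005 -0.    -1.   ]
dx,dy,dz [-0.0039  0.045   0.0022]
ry (+=cw) -3.7
```

```bash
python3 -m inch '[{"dx":-0.0045,"dy":0,"dz":0.002,"rx":0,"ry":0,"rz":0,"gripper":1},{"dx":-0.0045,"dy":0.012,"dz":0.002,"rx":0,"ry":0,"rz":0,"gripper":1},{"dx":-0.0045,"dy":0.024,"dz":0.002,"rx":0,"ry":0,"rz":0,"gripper":1},{"dx":-0.0045,"dy":0.035,"dz":0.002,"rx":0,"ry":0,"rz":0,"gripper":1},{"dx":-0.0045,"dy":0.041,"dz":0.002,"rx":0,"ry":0,"rz":0,"gripper":1},{"dx":-0.0045,"dy":0.041,"dz":0.002,"rx":0,"ry":0,"rz":0,"gripper":1}]'; python3 -c "
from h import *
go([0.5786,0.0455,0.057],0)"
```

```text
time: 4.15
ee_pos: [0.5801, 0.0479, 0.0638]
tcp_rot: [-0.484, 0.516, -0.515, 0.484]
wrist_force: [-0.3, -0.5, -1.9]
finger_gap: 0.0212
t 4.15 pos [0.5801 0.0479 0.0638] j6 0.08 gap 0.0212 F [-0.3 -0.5 -1.9] jaw -3.6 down [-0.002 -0.    -1.   ]
dx,dy,dz [ 0.0025  0.0068 -0.0013]
ry (+=cw) -3.6
```

```bash
python3 -m inch '[{"dx":0.001,"dy":0.004,"dz":-0.001,"rx":0,"ry":0,"rz":0,"gripper":1},{"dx":0.001,"dy":0.0065,"dz":-0.001,"rx":0,"ry":0,"rz":0,"gripper":1},{"dx":0.001,"dy":0.0065,"dz":-0.001,"rx":0,"ry":0,"rz":0,"gripper":1}]'; python3 -c "
from h import *
go([0.5786,0.0455,0.057],0)"
```

```text
time: 4.45
ee_pos: [0.5795, 0.0469, 0.0583]
tcp_rot: [-0.484, 0.516, -0.515, 0.484]
wrist_force: [0.1, -0.2, -1.7]
finger_gap: 0.0215
t 4.45 pos [0.5795 0.0469 0.0583] j6 0.08 gap 0.0215 F [ 0.1 -0.2 -1.7] jaw -3.6 down [-0. -0. -1.]
dx,dy,dz [ 0.0015  0.0013 -0.0008]
ry (+=cw) -3.6
```

```bash
python3 -m inch '[{"dx":0,"dy":0.0015,"dz":0,"rx":0,"ry":0,"rz":0,"gripper":1},{"dx":0,"dy":0.0015,"dz":0,"rx":0,"ry":0,"rz":0,"gripper":0.7},{"dx":0,"dy":0.0015,"dz":0,"rx":0,"ry":0,"rz":0,"gripper":0.7},{"dx":0,"dy":0.0015,"dz":0,"rx":0,"ry":0,"rz":0,"gripper":0.7},{"dx":0,"dy":-0.02,"dz":0,"rx":0,"ry":0,"rz":0,"gripper":0.7},{"dx":0,"dy":-0.05,"dz":0,"rx":0,"ry":0,"rz":0,"gripper":0.7},{"dx":0,"dy":-0.09,"dz":0,"rx":0,"ry":0,"rz":0,"gripper":0.4},{"dx":0,"dy":-0.09,"dz":0,"rx":0,"ry":0,"rz":0,"gripper":0.3}]'; python3 -c "
from h import *
go([0.649,0.242,0.12],53.2)"
```

```text
time: 5.25
ee_pos: [0.5817, 0.047, 0.154]
tcp_rot: [0.482, -0.513, 0.518, -0.486]
wrist_force: [0.4, 0.7, -0.2]
finger_gap: 0.0407
t 5.25 pos [0.5817 0.047  0.154 ] j6 0.08 gap 0.0407 F [ 0.4  0.7 -0.2] jaw -3.6 down [ 0.009  0.    -1.   ]
dx,dy,dz [-0.1988  0.0346  0.0546]
ry (+=cw) -56.8
```

```bash
python3 -m inch '[{"dx":-0.05,"dy":0,"dz":0.014,"rx":0,"ry":-8,"rz":0,"gripper":0.25},{"dx":-0.1,"dy":0,"dz":0.028,"rx":0,"ry":-16,"rz":0,"gripper":0.25},{"dx":-0.15,"dy":0.01,"dz":0.041,"rx":0,"ry":-24,"rz":0,"gripper":0.25},{"dx":-0.199,"dy":0.035,"dz":0.0546,"rx":0,"ry":-32,"rz":0,"gripper":0.25},{"dx":-0.199,"dy":0.035,"dz":0.0546,"rx":0,"ry":-40,"rz":0,"gripper":0.25},{"dx":-0.199,"dy":0.035,"dz":0.0546,"rx":0,"ry":-48,"rz":0,"gripper":0.25},{"dx":-0.199,"dy":0.035,"dz":0.0546,"rx":0,"ry":-56.8,"rz":0,"gripper":0.25},{"dx":-0.199,"dy":0.035,"dz":0.0546,"rx":0,"ry":-56.8,"rz":0,"gripper":0.25}]'; python3 - <<'E'
from h import *
go([0.649,0.242,0.039],53.2)
from workcell import vision
o=[]
for n,(u,v) in(("top",(302,241)),("scene",(369,266)),("top",(179,202)),("scene",(492,316))):
    im=vision.get_image(n)["img"]; h=40 if len(o)<2 else 50; o.append(cv2.resize(im[v-h:v+h,u-h:u+h],(300,300),interpolation=cv2.INTER_CUBIC))
o=np.vstack([np.hstack(o[:2]),np.hstack(o[2:])])
cv2.imwrite("pics/a3.png",cv2.convertScaleAbs(o[:,:,::-1],alpha=1.3,beta=10))
E
```

```text
time: 6.05
ee_pos: [0.6464, 0.2423, 0.1128]
tcp_rot: [0.671, -0.222, 0.222, -0.671]
wrist_force: [0.4, -0.6, 0.4]
finger_gap: 0.0706
t 6.05 pos [0.6464 0.2423 0.1128] j6 -0.63 gap 0.0706 F [ 0.4 -0.6  0.4] jaw 53.4 down [-0.001 -0.    -1.   ]
dx,dy,dz [0.0023 0.0738 0.0014]
ry (+=cw) 0.2
```

View pics/a3.png

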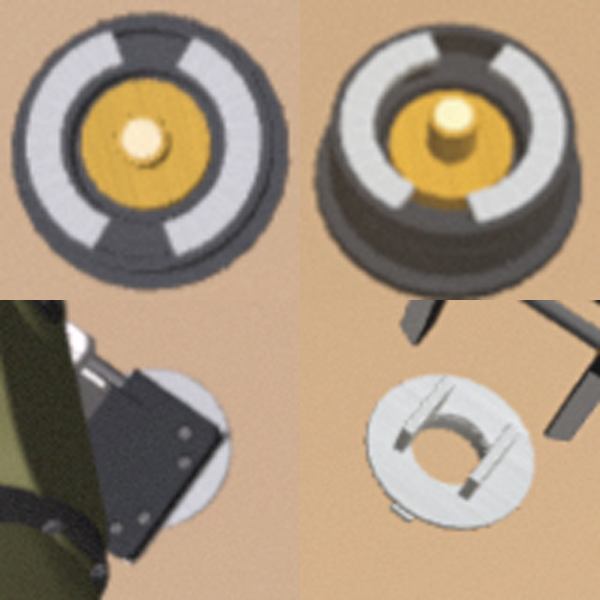

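The lens is seated upright inside the barrel and the fingers straddle the ring's wings. Next I descend and grip.

```bash
python3 -m inch '[{"dx":0.002,"dy":0.04,"dz":0.001,"rx":0,"ry":0,"rz":0,"gripper":0.25},{"dx":0.002,"dy":0.06,"dz":0.001,"rx":0,"ry":0,"rz":0,"gripper":0.25},{"dx":0.002,"dy":0.0735,"dz":0.001,"rx":0,"ry":0,"rz":0,"gripper":0.25},{"dx":0.002,"dy":0.0735,"dz":0.001,"rx":0,"ry":0,"rz":0,"gripper":0.25},{"dx":0.002,"dy":0.0735,"dz":0.001,"rx":0,"ry":0,"rz":0,"gripper":1},{"dx":0.002,"dy":0.0735,"dz":0.001,"rx":0,"ry":0,"rz":0,"gripper":1},{"dx":0.002,"dy":0.0735,"dz":0.001,"rx":0,"ry":0,"rz":0,"gripper":1},{"dx":0.002,"dy":0.0735,"dz":0.001,"rx":0,"ry":0,"rz":0,"gripper":1}]'; python3 -c "
from h import *
go([0.649,0.242,0.039],53.2)"
```

```text
time: 7.05
ee_pos: [0.6492, 0.2419, 0.041]
tcp_rot: [-0.671, 0.223, -0.224, 0.671]
wrist_force: [-0.9, 0.7, 3.9]
finger_gap: 0.0457
t 7.05 pos [0.6492 0.2419 0.041 ] j6 -0.62 gap 0.0457 F [-0.9  0.7  3.9] jaw 53.2 down [ 0.001  0.    -1.   ]
dx,dy,dz [-0.0002  0.002   0.    ]
ry (+=cw) -0.0
```

```bash
python3 -m inch '[{"dx":0,"dy":-0.045,"dz":0,"rx":0,"ry":0,"rz":0,"gripper":1},{"dx":0,"dy":-0.09,"dz":0,"rx":0,"ry":0,"rz":0,"gripper":1},{"dx":0,"dy":-0.1,"dz":0,"rx":0,"ry":0,"rz":0,"gripper":1}]'; python3 -c "
from h import *
go([0.5786,0.0455,0.13],83.7)"
```

```text
time: 7.35
ee_pos: [0.6505, 0.2423, 0.1462]
tcp_rot: [-0.669, 0.221, -0.226, 0.673]
wrist_force: [-0.5, -0.9, -1.1]
finger_gap: 0.0459
t 7.35 pos [0.6505 0.2423 0.1462] j6 -0.62 gap 0.0459 F [-0.5 -0.9 -1.1] jaw 53.2 down [ 0.008  0.002 -1.   ]
dx,dy,dz [ 0.0603  0.0152 -0.2007]
ry (+=cw) -30.5
```

```bash
python3 -m inch '[{"dx":0.012,"dy":0,"dz":-0.04,"rx":0,"ry":-6,"rz":0,"gripper":1},{"dx":0.024,"dy":0,"dz":-0.08,"rx":0,"ry":-12,"rz":0,"gripper":1},{"dx":0.036,"dy":0,"dz":-0.12,"rx":0,"ry":-18,"rz":0,"gripper":1},{"dx":0.048,"dy":0,"dz":-0.16,"rx":0,"ry":-24,"rz":0,"gripper":1},{"dx":0.0605,"dy":0,"dz":-0.2,"rx":0,"ry":-30.5,"rz":0,"gripper":1},{"dx":0.0605,"dy":0,"dz":-0.2,"rx":0,"ry":-30.5,"rz":0,"gripper":1},{"dx":0.0605,"dy":0,"dz":-0.2,"rx":0,"ry":-30.5,"rz":0,"gripper":1}]'; python3 - <<'E'
from h import *
go([0.5786,0.0455,0.104],83.7)
from workcell import vision
im=vision.get_image("scene")["img"]; cv2.imwrite("pics/a4.png",cv2.resize(im[180:300,290:450],(800,600),interpolation=cv2.INTER_CUBIC)[:,:,::-1])
E
```

```text
time: 8.05
ee_pos: [0.5773, 0.0448, 0.14]
tcp_rot: [-0.706, 0.04, -0.04, 0.706]
wrist_force: [0.1, -0.0, -2.4]
finger_gap: 0.0456
t 8.05 pos [0.5773 0.0448 0.14  ] j6 -1.44 gap 0.0456 F [ 0.1 -0.  -2.4] jaw 83.5 down [ 0.  0. -1.]
dx,dy,dz [0.0012 0.036  0.0008]
ry (+=cw) -0.2
```

View pics/a4.png

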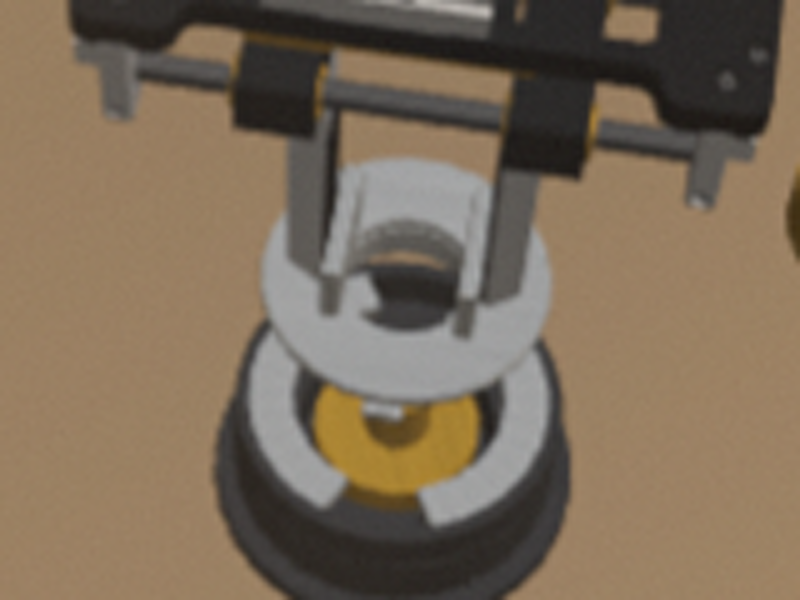

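The ring is held level with its flange centred near scene (371.4,235.8), and its lug points towards the near slot. I'll check its offset in the grip before lowering.

```bash
python3 -c "
from h import *
S=pickle.load(open('scene.pkl','rb')); print(ray(S,(371.4,235.8),.1155)); print(proj(S,[[.5773,.0448,.1155]]))"
python3 -m inch '[{"dx":0.001,"dy":0.02,"dz":0.001,"rx":0,"ry":0,"rz":0,"gripper":1},{"dx":0.001,"dy":0.036,"dz":0.001,"rx":0,"ry":0,"rz":0,"gripper":1},{"dx":0.001,"dy":0.036,"dz":0.001,"rx":0,"ry":0,"rz":0,"gripper":1}]'; python3 -c "
from h import *
go([0.5786,0.0455,0.078],83.7)"
```

```text
[0.57704037 0.04526609]
[[371.08246124 235.92518777]]
time: 8.4
ee_pos: [0.5776, 0.0474, 0.1016]
tcp_rot: [0.706, -0.04, 0.037, -0.706]
wrist_force: [-0.5, -0.6, -1.6]
finger_gap: 0.0457
t 8.40 pos [0.5776 0.0474 0.1016] j6 -1.44 gap 0.0457 F [-0.5 -0.6 -1.6] jaw 83.7 down [-0.004  0.    -1.   ]
dx,dy,dz [ 0.0013  0.0236 -0.0018]
ry (+=cw) 0.0
```

```bash
python3 -m inch '[{"dx":0.001,"dy":0.004,"dz":-0.001,"rx":0,"ry":0,"rz":0,"gripper":1},{"dx":0.001,"dy":0.008,"dz":-0.001,"rx":0,"ry":0,"rz":0,"gripper":1},{"dx":0.001,"dy":0.012,"dz":-0.001,"rx":0,"ry":0,"rz":0,"gripper":1},{"dx":0.001,"dy":0.016,"dz":-0.001,"rx":0,"ry":0,"rz":0,"gripper":1},{"dx":0.001,"dy":0.016,"dz":-0.001,"rx":0,"ry":0,"rz":0,"gripper":1}]'; python3 -c "
from h import *
go([0.5786,0.0455,0.078],83.7)"
```

```text
time: 8.9
ee_pos: [0.5792, 0.0451, 0.0875]
tcp_rot: [0.706, -0.039, 0.039, -0.706]
wrist_force: [-0.3, 0.8, -1.2]
finger_gap: 0.0456
t 8.90 pos [0.5792 0.0451 0.0875] j6 -1.45 gap 0.0456 F [-0.3  0.8 -1.2] jaw 83.7 down [-0.001 -0.    -1.   ]
dx,dy,dz [-0.0006  0.0095  0.0003]
ry (+=cw) -0.0
```

```bash
python3 -m inch '[{"dx":0,"dy":0.003,"dz":0,"rx":0,"ry":0,"rz":0,"gripper":1},{"dx":0,"dy":0.006,"dz":0,"rx":0,"ry":0,"rz":0,"gripper":1},{"dx":0,"dy":0.0085,"dz":0,"rx":0,"ry":0,"rz":0,"gripper":1},{"dx":0,"dy":0.0095,"dz":0,"rx":0,"ry":0,"rz":0,"gripper":1},{"dx":0,"dy":0.0095,"dz":0,"rx":0,"ry":0,"rz":0,"gripper":1}]'; python3 -c "
from h import *
go([0.5786,0.0455,0.078],83.7)"
```

```text
time: 9.4
ee_pos: [0.5793, 0.0452, 0.0783]
tcp_rot: [0.706, -0.039, 0.039, -0.706]
wrist_force: [-0.4, -0.6, -1.2]
finger_gap: 0.0457
t 9.40 pos [0.5793 0.0452 0.0783] j6 -1.45 gap 0.0457 F [-0.4 -0.6 -1.2] jaw 83.7 down [-0. -0. -1.]
dx,dy,dz [-0.0007  0.0003  0.0003]
ry (+=cw) -0.0
```

```bash
python3 -m inch '[{"dx":0,"dy":0,"dz":0,"rx":0,"ry":6,"rz":0,"gripper":1},{"dx":0,"dy":0,"dz":0,"rx":0,"ry":12,"rz":0,"gripper":1},{"dx":0,"dy":0,"dz":0,"rx":0,"ry":18,"rz":0,"gripper":1},{"dx":0,"dy":0,"dz":0,"rx":0,"ry":24,"rz":0,"gripper":1},{"dx":0,"dy":0,"dz":0,"rx":0,"ry":30,"rz":0,"gripper":1},{"dx":0,"dy":0,"dz":0,"rx":0,"ry":35,"rz":0,"gripper":1},{"dx":0,"dy":0,"dz":0,"rx":0,"ry":35,"rz":0,"gripper":1}]'; python3 -c "
from h import *
go([0.5786,0.0455,0.078],18.7)"
```

```text
time: 10.1
ee_pos: [0.5794, 0.0451, 0.0786]
tcp_rot: [-0.661, 0.25, -0.25, 0.662]
wrist_force: [-0.1, -0.0, -1.2]
finger_gap: 0.0459
t 10.10 pos [0.5794 0.0451 0.0786] j6 -0.83 gap 0.0459 F [-0.1 -0.  -1.2] jaw 48.6 down [ 0.  0. -1.]
dx,dy,dz [-0.0009  0.0006 -0.0003]
ry (+=cw) 29.9
```

```bash
python3 -m inch '[{"dx":0,"dy":0,"dz":0,"rx":0,"ry":6,"rz":0,"gripper":1},{"dx":0,"dy":0,"dz":0,"rx":0,"ry":12,"rz":0,"gripper":1},{"dx":0,"dy":0,"dz":0,"rx":0,"ry":18,"rz":0,"gripper":1},{"dx":0,"dy":0,"dz":0,"rx":0,"ry":24,"rz":0,"gripper":1},{"dx":0,"dy":0,"dz":0,"rx":0,"ry":30,"rz":0,"gripper":1},{"dx":0,"dy":0.0005,"dz":0,"rx":0,"ry":30,"rz":0,"gripper":1},{"dx":0,"dy":0.001,"dz":0,"rx":0,"ry":30,"rz":0,"gripper":1},{"dx":0,"dy":0.001,"dz":0,"rx":0,"ry":30,"rz":0,"gripper":1}]'; python3 -c "
from h import *
go([0.5786,0.0455,0.078],18.7)"
```

```text
time: 10.9
ee_pos: [0.5795, 0.0451, 0.0779]
tcp_rot: [-0.575, 0.411, -0.411, 0.575]
wrist_force: [-3.4, -0.3, 4.6]
finger_gap: 0.0459
t 10.90 pos [0.5795 0.0451 0.0779] j6 -0.32 gap 0.0459 F [-3.4 -0.3  4.6] jaw 18.9 down [ 0. -0. -1.]
dx,dy,dz [-0.0006 -0.0001 -0.0007]
ry (+=cw) 0.2
```

The flange is on the rim (force up by about 6 N) and the turn is 64.8°. Next I release and lift away.

```bash
python3 -m inch '[{"dx":0,"dy":0,"dz":0,"rx":0,"ry":0,"rz":0,"gripper":0.3},{"dx":0,"dy":0,"dz":0,"rx":0,"ry":0,"rz":0,"gripper":0.3},{"dx":0,"dy":0,"dz":0,"rx":0,"ry":0,"rz":0,"gripper":0.3},{"dx":0,"dy":0,"dz":0,"rx":0,"ry":0,"rz":0,"gripper":0.3},{"dx":0,"dy":-0.02,"dz":0,"rx":0,"ry":0,"rz":0,"gripper":0.3},{"dx":0,"dy":-0.06,"dz":0,"rx":0,"ry":0,"rz":0,"gripper":0.3},{"dx":0,"dy":-0.1,"dz":0,"rx":0,"ry":0,"rz":0,"gripper":0.3},{"dx":0,"dy":-0.15,"dz":0,"rx":0,"ry":0,"rz":0,"gripper":0.3}]'; python3 -c "
from h import *
go([0.45,-0.2,0.23])"
```

```text
time: 11.7
ee_pos: [0.5787, 0.0451, 0.228]
tcp_rot: [0.575, -0.413, 0.411, -0.574]
wrist_force: [-0.5, -0.2, -0.4]
finger_gap: 0.0657
t 11.70 pos [0.5787 0.0451 0.228 ] j6 -0.31 gap 0.0657 F [-0.5 -0.2 -0.4] jaw 18.7 down [-0.002 -0.    -1.   ]
dx,dy,dz [ 0.1909 -0.0017 -0.2005]
```

```bash
python3 -m inch '[{"dx":0.19,"dy":0,"dz":-0.2,"rx":0,"ry":0,"rz":0,"gripper":0.3},{"dx":0.19,"dy":0,"dz":-0.2,"rx":0,"ry":0,"rz":0,"gripper":0.3},{"dx":0.19,"dy":0,"dz":-0.2,"rx":0,"ry":0,"rz":0,"gripper":0.3},{"dx":0.19,"dy":0,"dz":-0.2,"rx":0,"ry":0,"rz":0,"gripper":0.3},{"dx":0.19,"dy":0,"dz":-0.2,"rx":0,"ry":0,"rz":0,"gripper":0.3},{"dx":0.19,"dy":0,"dz":-0.2,"rx":0,"ry":0,"rz":0,"gripper":0.3},{"dx":0.19,"dy":0,"dz":-0.2,"rx":0,"ry":0,"rz":0,"gripper":0.3},{"dx":0.19,"dy":0,"dz":-0.2,"rx":0,"ry":0,"rz":0,"gripper":0.3}]'; python3 - <<'E'
from h import *
from workcell import vision
o=[]
for n,(u,v) in(("top",(302,241)),("scene",(369,262))):
    im=vision.get_image(n)["img"]; o.append(cv2.resize(im[v-40:v+40,u-40:u+40],(400,400),interpolation=cv2.INTER_CUBIC))
cv2.imwrite("pics/a5.png",cv2.convertScaleAbs(np.hstack(o)[:,:,::-1],alpha=1.3,beta=10))
E
```

```text
time: 12.5
ee_pos: [0.4508, -0.199, 0.2275]
tcp_rot: [-0.574, 0.412, -0.412, 0.574]
wrist_force: [0.7, 0.3, 0.2]
finger_gap: 0.0657
```

View pics/a5.png

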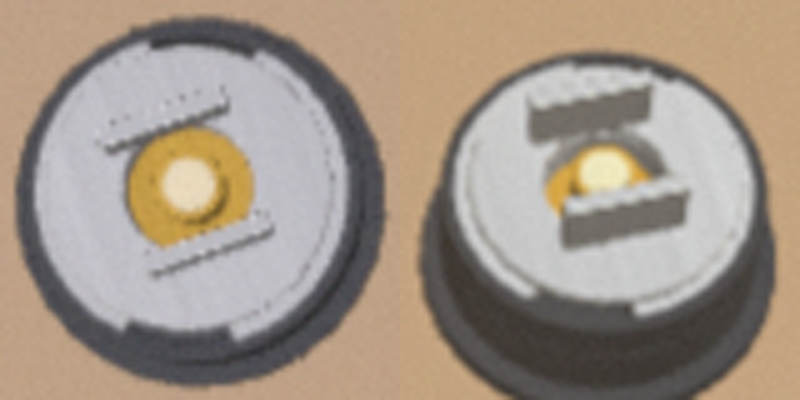

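The ring lies flat on the rim with its wings along (110,145)→(228,100) in the top crop, a yaw of about -70°. That is about 65° clockwise from the slots. The lens tube shows upright through its hole. Handing in.

```bash
python3 -c "
from workcell import ticket; print(ticket.close_job())"
```

```text
the job is handed in; nothing more can be done
None
```

The smaller lens is in the loupe barrel, tube up, with the lock ring turned 64.8° clockwise over it, and I have handed the job in. The whole job took about 12.6 s of the 61 s allowed.

- **Lens:** I lowered it by its tube and let go about 1–2 mm above the barrel floor. A camera check then showed it seated upright.
- **Ring:** It went through the slots without noticeable contact force. After the turn I pressed it down until the flange met the rim, which showed as about 6 N more upward force. I then released it and moved the arm well clear.
- **Last check:** Both cameras show the ring flat on the rim, with the wings at about -70° against the -71° expected and the lens tube standing in the hole. That camera angle was read by eye.
- **Not checked:** I never moved the arm near the bigger lens, but I did not re-measure it at the end. I did not pull on the ring to test the lock.
- **Failures:** The only one was an early move command refused for missing fields; the arm did not move.

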